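# Load two lamp modules into sloping soldering nests

## Task

Load the two sloping soldering nests: set the round lamp module in the round pocket and the square one in the square pocket, each lens side out and fully home, flat on the pocket floor. Lower them in gently rather than ramming or dropping them, let go, and leave the other things on the bench where they are.

Things in the scene. Friction and masses are not known exactly. Their poses are not given: they have to be found in the camera images.
- round_module: loose lamp module of about 110 g: round aluminium base plate 60 mm across, 8 mm thick, with a round black lens holder 30 mm across standing 28 mm above it in the middle (36 mm high in all), lying lens up on the bench. Origin at the centre of the base's underside, z towards the lens
- square_module: loose lamp module of about 110 g: square aluminium base plate 54 x 54 mm, 8 mm thick, with a square black lens holder 30 x 30 mm standing 28 mm above it in the middle, sides parallel (36 mm high in all), lying lens up on the bench. Origin at the centre of the base's underside, z towards the lens, x and y along the sides
- round_seat (a point): centre of the pocket floor of the round nest: fixed aluminium plate 110 x 110 x 14 mm on a dark stand, its face sloping 30 degrees down towards the robot, with a rubber-floored pocket 63 mm in diameter, 6 mm deep, mouth chamfered 2 mm. z points out of the pocket square to the face (which lies 6 mm along z), y level across the plate, x up the slope. About 44 mm above the bench
- square_seat (a point): centre of the pocket floor of the square nest: fixed aluminium plate 110 x 110 x 14 mm on a dark stand, its face sloping 30 degrees down towards the robot, with a rubber-floored pocket 57 x 57 mm, sides along x and y, 6 mm deep, mouth chamfered 2 mm. z points out of the pocket square to the face (which lies 6 mm along z), y level across the plate, x up the slope. About 44 mm above the bench
- spool: bystander: solder spool standing on its flange, 56 mm across, 40 mm high; origin under its centre
- tip_cleaner: bystander: blue tip-cleaner block 100 x 66 x 50 mm; origin under its centre
- carton: bystander: closed cardboard carton 75 x 130 x 30 mm; origin under its centre
- round_nest: the same sloping plate with the round pocket; origin at the centre of its underside, 8 mm below the pocket floor, axes as for its seat
- square_nest: the same sloping plate with the square pocket; origin at the centre of its underside, 8 mm below the pocket floor, axes as for its seat
Mind the look-alikes: they are no part of the job. What is shaped like the square_module but orange or yellow is not meant.

How it is judged:
By the outcome, as a careful person would: the job done as asked, in the order asked, and still so for the second after the job is handed in, with the robot touching nothing.
It also fails if it takes over 58 s, if anything falls off the work surface, if the arm or the gripper's body presses on something with over 40 N, if the wrist force passes 120 N, or if a joint passes its speed limit or range.

## Robot

A 6-joint arm with a two-finger parallel gripper is mounted at the origin on the work surface. World frame = base frame: x ahead of the robot, y to its left, z up, the work surface at z = 0. Lengths are in m, angles in rad, forces in N, time in s.
With the tool pointing down it reaches from about 0.275 to 0.875 m from the base axis. Payload 12.5 kg.
Tool frame: the origin (TCP) lies on the centre line of the jaws, within the pads' length; the fingertips stand r.finger_overhang ahead of it and the grasp point (between the pads) lies 3 mm ahead of it (r.finger_overhang is the distance from the TCP to the fingertips, in m); z points along the fingers, y is the direction in which the jaws open and shut (so a half turn about z gives the same grasp; the last joint's range is limited). The gripper opens to 85 mm and grips with 20 to 120 N. Pads are 22 mm wide; open, the fingers measure 114 mm over their backs; the gripper's body (76 mm by 85 mm) begins 54 mm behind the grasp point. The pads swing forward as they close: fully open they stand 13 mm farther back than shut.
Start: joints at [1.182, 0.351, 1.652, -0, 1.139, -0.085], TCP at [0.164, 0.525, 0.253] pointing down, gripper open.
Joint ranges: [-2.75, 2.75], [-0.79, 2.1], [0.01, 2.65], [-1.57, 4.71], [0.07, 3.14], [-2.87, 2.87]. Speed limits (rad/s): [2.22, 2.22, 2.79, 3.14, 3.14, 3.14].

## Interface

Orientations are given as a unit quaternion [x, y, z, w].
In Python, from cell import r, optics gives the robot as it stands. The module is installed in compiled form; this text tells all that it offers. Calls block until the motion is done:
- r.move_to(position, orientation): joint-space move of the TCP to a pose.
- r.move_linear(position, rot=None, vel=0.15): straight line of the TCP; rot=None keeps the orientation; vel is the mean speed in m/s.
- r.set_joints(angles): joint-space move.
- r.set_gripper(opening, squeeze=None): opening from 0.0 (shut) to 1.0 (fully open); squeeze is the grip in N (None keeps the last); returns when the fingers have stopped.
- r.sleep(seconds).
- r.inverse_kinematics(position, orientation): joint angles nearest the present ones, or None.
- optics.get_image(name): name is "scene" or "top" or "wrist"; returns a dict with "pixels" (420x560x3 uint8, red, green, blue), "depth" (420x560 float32, m along the optical axis (not along the pixel's ray), 0 where there is no reading), "fx", "fy", "cx", "cy" (pixels), "D" ([k1, k2, p1, p2, k3] as OpenCV has them; the pictures are not rectified), "camera_from_world" (4x4, takes a point from world to camera coordinates); the wrist camera has in their place "mount" (4x4, takes a point from camera to tool coordinates, whose origin is the TCP and whose axes are the flange's). Camera axes: x right, y down, z forward; pixel columns grow to the right and rows downward; lengths in m; the calibration is good to about 2 mm. A picture is of the moment at which its call begins: read the wrist's pose just before it.
A pose or a line that the arm cannot do raises r.PlanningError and nothing moves.
- r.hand_in(): hands the job in, once; it reports no verdict.
Readings, each from a call of its own:
- r.current_t(): time.
- r.current_q(): joint angles.
- r.current_qvel(): joint speeds.
- r.current_effort(): joint torques, N m.
- r.current_tool_pos(): TCP position.
- r.current_ee_rot(): TCP orientation.
- r.current_contact_force(): force on the tool from outside, world axes, zero at the start.
- r.current_torque(): the same for the moment, N m.
- r.current_opening(): opening from 0.0 (shut) to 1.0 (fully open).
Only numpy, scipy, OpenCV 4.12 (cv2) and the standard library are available. Lean on these libraries where they do the work, as an engineer would, in place of code of your own. Each camera call takes 0.05 s, during which the arm holds its last target. There are 200 camera calls.

## Working session

There is one attempt and no reset: what is moved stays moved. The work goes in short steps, each a Python script; the robot and the scene stay as the last script left them, time stands still between calls to the robot, and variables do not carry over. Pictures are saved under pics/ and viewed, about 8 in all and at most 12, crops included, and the job is handed in when it is done.

```bash
mkdir -p pics; python3 - <<'E'
from cell import r, optics
import numpy as np, cv2
for n in("top","scene"):
    d=optics.get_image(n); np.save(n+".npy",d,allow_pickle=True)
    cv2.imwrite(f"pics/{n}0.png",cv2.cvtColor(d["pixels"],cv2.COLOR_RGB2BGR))
    print(n,d["fx"],d["fy"],d["cx"],d["cy"],d["D"]);print(d["camera_from_world"])
print(r.finger_overhang,r.current_t(),r.current_ee_rot())
print(optics.get_image("wrist")["mount"])
E
```

```text
top 413.1334660001084 413.1334660001084 280.1591403681243 203.51308655479082 [0.00698026 0.         0.         0.         0.        ]
[[-0.02180864 -0.99976107  0.00148009  0.03545265]
 [-0.99776842  0.02167167 -0.06315472  0.53795935]
 [ 0.06310755 -0.00285411 -0.99800265  0.93133248]
 [ 0.          0.          0.          1.        ]]
scene 428.8800171174277 428.8800171174277 271.7444793625205 216.47792038056477 [-0.09125864  0.          0.          0.          0.        ]
[[-8.65087396e-01  5.01620923e-01  4.96652307e-04  4.70054731e-01]
 [ 4.24120912e-01  7.31960088e-01 -5.33250299e-01 -2.01646239e-01]
 [-2.67853037e-01 -4.61097472e-01 -8.45957370e-01  1.34511347e+00]
 [ 0.00000000e+00  0.00000000e+00  0.00000000e+00  1.00000000e+00]]
0.022 0.1 [ 1.51305884e-01  9.88486847e-01 -5.17061711e-04 -1.27429504e-04]
[[-6.65660684e-04 -9.58360911e-01 -2.85558964e-01  7.31736405e-02]
 [ 9.99999749e-01 -5.68504253e-04 -4.23128947e-04 -8.84532406e-04]
 [ 2.43168757e-04 -2.85559174e-01  9.58361048e-01 -1.21372773e-01]
 [ 0.00000000e+00  0.00000000e+00  0.00000000e+00  1.00000000e+00]]
```

View pics/top0.png

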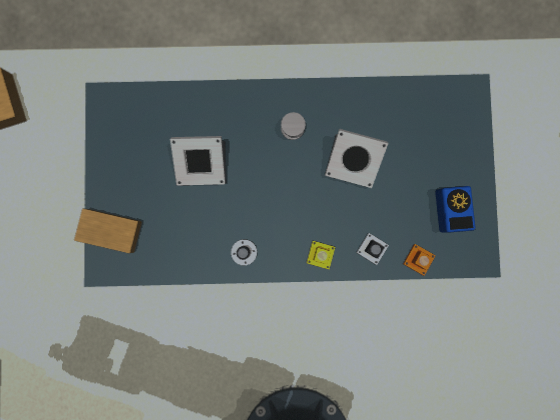

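View pics/scene0.png

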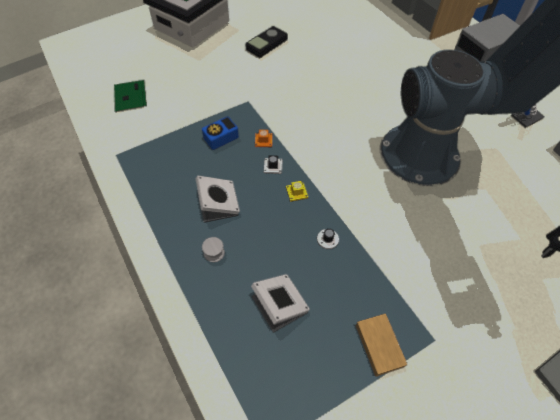

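Top view: the round module is the silver plate at (244,253). Candidates for the square module are yellow (321,255), silver with a black lens (373,249) and orange (420,260), so I choose the silver one at (373,249). The round nest is at (357,158) and the square nest at (199,161). In the scene view the same silver module is at (273,163).

```bash
cat > h.py <<'E'
import numpy as np, cv2
from scipy.spatial.transform import Rotation as R
from cell import r, optics
def wrist():
    p,q=np.array(r.current_tool_pos()),R.from_quat(r.current_ee_rot())
    d=optics.get_image("wrist"); T=np.eye(4);T[:3,:3]=q.as_matrix();T[:3,3]=p
    d["wfc"]=T@d["mount"]; return d
def K(d): return np.array([[d["fx"],0,d["cx"]],[0,d["fy"],d["cy"]],[0,0,1]])
def rays(d,uv):
    W=d.get("wfc"); W=np.linalg.inv(d["camera_from_world"]) if W is None else W
    n=cv2.undistortPoints(np.float64(uv).reshape(-1,1,2),K(d),np.array(d["D"])).reshape(-1,2)
    return W[:3,3], np.c_[n,np.ones(len(n))]@W[:3,:3].T
def onplane(d,uv,p0,n=(0,0,1)):
    o,v=rays(d,uv); n=np.array(n); return o+v*(((np.array(p0)-o)@n)/(v@n))[:,None]
def pix(d,P):
    C=d["camera_from_world"] if "camera_from_world" in d else np.linalg.inv(d["wfc"])
    return cv2.projectPoints(np.float64(P).reshape(-1,1,3),cv2.Rodrigues(C[:3,:3])[0],C[:3,3],K(d),np.array(d["D"]))[0].reshape(-1,2)
def silver(d,seed,thr=130,grow=True):
    h=cv2.cvtColor(d["pixels"],cv2.COLOR_RGB2HSV); m=((h[...,2]>thr)&(h[...,1]<60)).astype(np.uint8)
    cs,_=cv2.findContours(m,cv2.RETR_EXTERNAL,cv2.CHAIN_APPROX_NONE)
    cs=[c for c in cs if cv2.pointPolygonTest(c,seed,False)>=0 and cv2.contourArea(c)<1e5]
    return max(cs,key=cv2.contourArea)
def save(d,n): cv2.imwrite(f"pics/{n}.png",cv2.cvtColor(d["pixels"],cv2.COLOR_RGB2BGR))
def tool(zdir,ydir):
    z=np.array(zdir)/np.linalg.norm(zdir); y=np.array(ydir)-np.dot(ydir,z)*z; y/=np.linalg.norm(y)
    return R.from_matrix(np.c_[np.cross(y,z),y,z])
E
python3 - <<'E'
from h import *
d=np.load("top.npy",allow_pickle=True).item()
for n,s,z in(("round",(244,253),.008),("square",(373,249),.008),("rn",(357,158),.049),("sn",(199,161),.049)):
    c=silver(d,s); P=onplane(d,c.reshape(-1,2),(0,0,z)); 
    b=cv2.minAreaRect((P[:,:2]*1000).astype(np.float32)); print(n,cv2.contourArea(c),b)
E
```

```text
Traceback (most recent call last):
  File "h.py", line 22, in silver
    return max(cs,key=cv2.contourArea)
ValueError: max() iterable argument is empty
```

```bash
sed -i 's/grow=True/amax=9e3/; s/RETR_EXTERNAL/RETR_LIST/; s/<1e5/<amax/' h.py
python3 - <<'E'
from h import *
d=np.load("top.npy",allow_pickle=True).item()
for n,s,z in(("round",(244,253),.008),("square",(373,249),.008),("rn",(357,158),.049),("sn",(199,161),.049)):
    c=silver(d,s); P=onplane(d,c.reshape(-1,2),(0,0,z)); 
    b=cv2.minAreaRect((P[:,:2]*1000).astype(np.float32)); print(n,cv2.contourArea(c),b)
E
```

```text
round 479.0 ((429.36346435546875, 110.43818664550781), (57.54418182373047, 54.88028335571289), 88.7420654296875)Traceback (most recent call last):
  File "<stdin>", line 4, in <module>
  File "h.py", line 22, in silver
    return max(cs,key=cv2.contourArea)
ValueError: max() iterable argument is empty
```

```bash
cat >> h.py <<'E'
def hull(d,seed,rad,thr=130):
    h=cv2.cvtColor(d["pixels"],cv2.COLOR_RGB2HSV); m=((h[...,2]>thr)&(h[...,1]<60)).astype(np.uint8)
    k=np.zeros_like(m); cv2.circle(k,tuple(int(x) for x in seed),int(rad),1,-1); m&=k
    n,l,st,_=cv2.connectedComponentsWithStats(m)
    ok=[i for i in range(1,n) if st[i,4]>.03*rad*rad]
    ys,xs=np.nonzero(np.isin(l,ok)); return cv2.convexHull(np.c_[xs,ys].astype(np.float32)).reshape(-1,2)
E
python3 - <<'E'
from h import *
d=np.load("top.npy",allow_pickle=True).item()
for n,s,z,rad in(("round",(244,253),.008,20),("square",(373,249),.008,22),("rn",(357,158),.049,42),("sn",(199,161),.049,42)):
    c=hull(d,s,rad); P=onplane(d,c,(0,0,z)); 
    b=cv2.minAreaRect((P[:,:2]*1000).astype(np.float32)); print(n,b)
E
```

```text
round ((429.36346435546875, 110.43818664550781), (57.54418182373047, 54.88028335571289), 88.7420654296875)
square ((430.6867980957031, -186.77105712890625), (53.230934143066406, 52.61249542236328), 56.58707046508789)
rn ((632.644775390625, -148.53598022460938), (114.6149673461914, 106.90462493896484), 73.20852661132812)
sn ((635.7745361328125, 207.1658477783203), (108.03165435791016, 114.020751953125), 3.1921310424804688)
```

```bash
python3 - <<'E'
from h import *
a=np.deg2rad(56.6)
q=tool([0,0,-1],[np.cos(a),np.sin(a),0]).as_quat()
r.move_to([.4307,-.1868,.13],q); print(r.current_t(),r.current_q())
r.set_gripper(.62,30)
d=wrist(); np.save("w1.npy",d,allow_pickle=True); save(d,"w1"); print(d["fx"],pix(d,[.4307,-.1868,.008]),r.current_opening(),r.current_t(),r.current_contact_force())
E
```

```text
2.8667 [-5.07330478e-01  3.88262705e-01  1.96223607e+00  7.76130581e-05
  7.90893943e-01 -1.49607229e+00]
297.8166460748359 [[279.2739374  215.05838339]] 0.6159554414493928 3.3417 [ 0.18627881 -0.42720119  0.6819574 ]
```

View pics/w1.png

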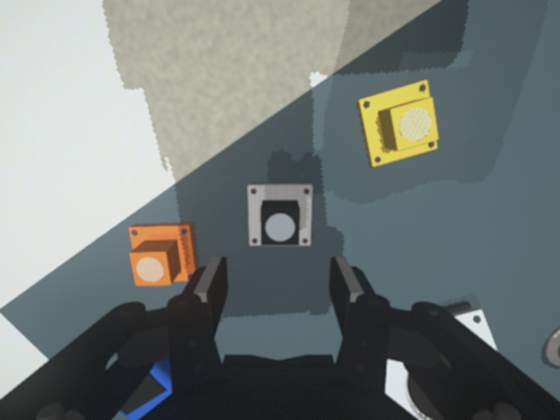

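The wrist picture confirms the grey square module with a black holder at (280,215). Orange is at (163,255) and yellow at (400,122), both clear of the fingers. Next I measure it and grasp.

```bash
python3 - <<'E'
from h import *
d=np.load("w1.npy",allow_pickle=True).item()
for thr in(100,115,130):
    c=hull(d,(280,215),52,thr);P=onplane(d,c,(0,0,.008));b=cv2.minAreaRect((P[:,:2]*1000).astype(np.float32));print(thr,b)
# depth: base and lens top heights
W=d["wfc"];v,u=np.mgrid[180:255,240:320];uv=np.c_[u.ravel(),v.ravel()]
o,ry=rays(d,uv);Z=d["depth"][v,u].ravel();P=o+ry*Z[:,None]
t=P[(P[:,2]>.025)];print(t.mean(0),np.median(t[:,2]),cv2.minAreaRect((t[:,:2]*1000).astype(np.float32)),np.median(P[(P[:,2]<.014)&(P[:,2]>.005),2]))
c=np.array([280,215]);print(np.median(P[P[:,2]<.004,2]))
E
```

```text
100 ((435.82958984375, -179.6326904296875), (72.43975067138672, 54.354610443115234), 56.574344635009766)
115 ((436.272216796875, -179.722412109375), (72.10185241699219, 53.514305114746094), 56.57536315917969)
130 ((431.394287109375, -187.12249755859375), (53.81080627441406, 53.512245178222656), 56.56287384033203)
[ 0.42912552 -0.18520914  0.03909524] 0.03684833023747 ((406.90301513671875, -170.48121643066406), (29.94486427307129, 88.13262176513672), 56.885284423828125) 0.0087011065804211
0.0011066604998949958
```

```bash
cat >> h.py <<'E'
def seatrot(yaw,slope=np.deg2rad(30)):  # seat frame matrix
    return (R.from_euler("z",yaw)*R.from_euler("y",-slope)).as_matrix()
def toolseat(S,sx=1): return tool(-S[:,2],sx*S[:,1]).as_quat()
E
python3 - <<'E'
from h import *
for n,c,y in(("sq",(.636,.207,.046),3.2),("rd",(.633,-.149,.046),-16.8)):
    S=seatrot(np.deg2rad(y)); 
    for s in(1,-1):
        q=toolseat(S,s); print(n,s,[r.inverse_kinematics(list(np.array(c)+S@o),q) for o in(np.array([0,0,.033]),np.array([s*.06,0,.14]))])
a=np.deg2rad(56.56);q=tool([0,0,-1],[np.cos(a),np.sin(a),0]).as_quat()
r.move_linear([.4314,-.1871,.033],q,vel=.08)
r.set_gripper(0,40); print(r.current_opening(),r.current_contact_force(),r.current_tool_pos())
r.move_linear([.4314,-.1871,.13],q,vel=.12)
d=wrist();np.save("w2.npy",d,allow_pickle=True); save(d,"w2");print(r.current_opening(),r.current_contact_force(),r.current_t())
E
```

```text
sq 1 [array([ 0.29373675,  0.63745364,  1.82148216, -0.6079655 ,  0.20776733,
       -0.76600058]), array([ 0.29441675,  0.43498311,  1.77252195, -0.28222683,  0.43814664,
       -1.10643508])]
sq -1 [array([ 0.29373675,  0.63745364,  1.82148216, -0.6079655 ,  0.20776733,
        2.37559208]), array([ 0.35100683,  0.39056108,  2.05356887, -0.65446144,  0.24126437,
        2.46857911])]
rd 1 [array([-0.30531978,  0.6087025 ,  1.88454088,  0.04858991,  0.12492814,
       -1.62949105]), array([-0.30535637,  0.39642678,  1.83446881,  0.01607799,  0.38717539,
       -1.59619899])]
rd -1 [array([-0.30531978,  0.6087025 ,  1.88454088,  0.04858991,  0.12492814,
        1.5121016 ]), array([-0.30847133,  0.34799642,  2.12676191,  0.05336761,  0.14348744,
        1.50476379])]
0.345596830690169 [-0.23812756  0.64947033  5.68280106] [ 0.43164377 -0.18723372  0.03347801]
0.34382817867962057 [ 0.47983446 -0.37781282 -2.0855086 ] 6.05
```

View pics/w2.png

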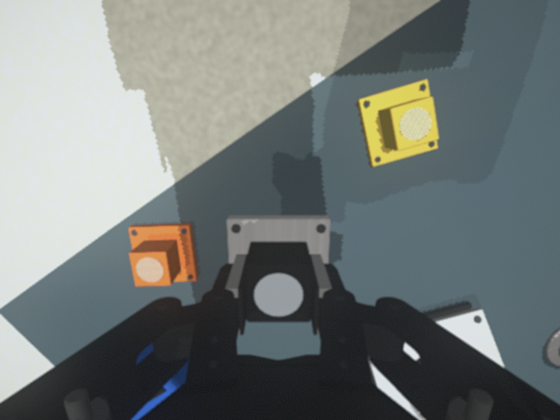

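```bash
python3 - <<'E'
from h import *
d=np.load("w2.npy",allow_pickle=True).item()
T=d["wfc"]@np.linalg.inv(d["mount"]); p0=T[:3,3]+T[:3,2]*.025
P=onplane(d,[(228,216),(330,216)],p0); print("front corners tool mm",(P-T[:3,3])@T[:3,:3]*1000)
S=seatrot(np.deg2rad(3.2));c=np.array([.636,.207,.046])
r.move_to(list(c+S@[.06,0,.14]),toolseat(S)); r.sleep(.1)
d=wrist();np.save("w3.npy",d,allow_pickle=True); save(d,"w3");print(r.current_opening(),r.current_t(),pix(d,c))
E
```

```text
front corners tool mm [[ 28.57432367 -26.79113312  25.03210995]
 [ 28.54622316  25.65274488  25.02687551]]
0.34214125978489224 7.8167 [[280.37645631 142.10503413]]
```

View pics/w3.png

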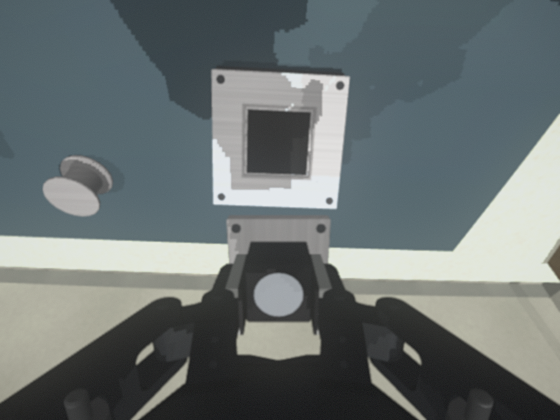

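The held module looks square in the jaws, with its front edge at row 216–218. The plate spans (212,70)–(348,207), the pocket floor is the dark square (247,109)–(310,175), and the spool at the left is clear. Next I compute the seat pose.

```bash
cat >> h.py <<'E'
def face(d,c,S,half=.05,rin=.036):
    """fit the plate face by depth near seat guess c,S"""
    h,w=d["depth"].shape; v,u=np.mgrid[0:h:2,0:w:2]; uv=np.c_[u.ravel(),v.ravel()]; Z=d["depth"][v,u].ravel()
    o,ry=rays(d,uv); P=o+ry*Z[:,None]; L=(P-c)@S
    k=(Z>0)&(abs(L[:,:2]).max(1)<half)&(abs(L[:,:2]).max(1)>rin)&(abs(L[:,2]-.006)<.012); P=P[k]
    for _ in range(3):
        m=P.mean(0); n=np.linalg.svd(P-m,full_matrices=False)[2][2]; n*=np.sign(n[2]); e=(P-m)@n; P=P[abs(e)<max(2*e.std(),.0005)]
    return m,n,len(P),e.std()
def darkfloor(d,seed,thr=75):
    g=cv2.cvtColor(d["pixels"],cv2.COLOR_RGB2GRAY); m=(g<thr).astype(np.uint8)
    n,l=cv2.connectedComponents(m); ys,xs=np.nonzero(l==l[int(seed[1]),int(seed[0])])
    return cv2.convexHull(np.c_[xs,ys].astype(np.float32)).reshape(-1,2)
E
cat > seat.py <<'E'
from h import *
def seat(d,c,S,seed,rad):
    m,n,N,sd=face(d,c,S); print("face n",n,"slope",np.degrees(np.arccos(n[2])),"h at c",m,N,sd)
    yaw=np.arctan2(-n[1],-n[0]); S2=seatrot(yaw,np.arccos(n[2])); print("yaw from n",np.degrees(yaw))
    def rect(uv,p0):
        P=onplane(d,uv,p0,S2[:,2]); L=(P-p0)@S2; b=cv2.minAreaRect((L[:,:2]*1000).astype(np.float32)); a=(b[2]+45)%90-45
        cw=p0+S2[:,:2]@(np.array(b[0])/1000); return cw,b[1],a
    m=m+n*(n@(c+.006*S[:,2]-m))*0
    for thr in(110,130): print("plate",thr,rect(hull(d,seed,rad,thr),m))
    for thr in(60,80): print("floor",thr,rect(darkfloor(d,seed,thr),m-.006*n))
E
python3 - <<'E'
from seat import *
d=np.load("w3.npy",allow_pickle=True).item()
seat(d,np.array([.636,.207,.046]),seatrot(np.deg2rad(3.2)),(278,142),98)
E
```

```text
face n [-0.49938449 -0.0010652   0.86637982] slope 29.959361735613736 h at c [0.6310486  0.20615604 0.047798  ] 1552 0.0005818612841722616
yaw from n 0.12221317109346466
plate 110 (array([0.64145923, 0.20666501, 0.05379935]), (158.6082305908203, 165.823486328125), 22.036222457885742)
plate 130 (array([0.64837431, 0.20461327, 0.05778271]), (142.95140075683594, 112.37532806396484), 0.3805254399776459)
floor 60 (array([0.63151986, 0.20461652, 0.04114238]), (50.07162857055664, 36.72098159790039), -0.08522796630859375)
floor 80 (array([0.6374543 , 0.20476704, 0.04456319]), (51.61798095703125, 51.622093200683594), 0.29972779750823975)
```

```bash
python3 - <<'E'
from seat import *
d=np.load("w3.npy",allow_pickle=True).item()
d["pixels"]=d["pixels"].copy();d["pixels"][212:]=0
S=seatrot(np.deg2rad(.5));c=np.array([.6375,.2048,.0446])
m,n,N,sd=face(d,c,S);print(m,n,N,sd)
n=S[:,2]
for thr in(125,140,150):
    for nm,uv,p0 in(("plate",hull(d,(278,142),98,thr),m),("floor",darkfloor(d,(278,142),thr-55),m-.006*n)):
        P=onplane(d,uv,p0,n);L=(P-p0)@S;b=cv2.minAreaRect((L[:,:2]*1000).astype(np.float32))
        print(nm,thr,p0+S[:,:2]@(np.array(b[0])/1000),b[1],b[2], L[:,2].mean())
E
```

```text
[0.63110109 0.20403238 0.04783512] [-0.4993904  -0.00142306  0.8663759 ] 1563 0.0005737784859542951
plate 125 [0.63494085 0.20454659 0.05005451] (112.76537322998047, 112.1022720336914) 89.69332122802734 -3.670209007354173e-19
floor 125 [0.6375285  0.20460338 0.04462052] (51.139190673828125, 51.242103576660156) 89.52933502197266 -7.84827291741304e-18
plate 140 [0.6348022  0.20454926 0.04997448] (111.89127349853516, 111.1752700805664) 89.6949462890625 -1.2477307754646216e-17
floor 140 [0.63743776 0.20478405 0.04456904] (51.83653259277344, 51.800376892089844) 89.87602996826172 2.978948055044129e-18
plate 150 [0.63481148 0.20455187 0.04997985] (111.55493927001953, 111.03289794921875) 89.70535278320312 -3.227191712588969e-18
floor 150 [0.63756293 0.20470093 0.04464088] (52.4269905090332, 52.80272674560547) 0.002114818897098303 5.875350911627461e-18
```

```bash
python3 - <<'E'
from h import *
S=seatrot(np.deg2rad(.3));c=np.array([.6376,.2052,.0446]);q=toolseat(S)
r.move_to(list(c+S@[.0005,0,.09]),q)
r.move_linear(list(c+S@[.0005,0,.033+.014]),q,vel=.08); r.sleep(.15)
d=wrist();np.save("w4.npy",d,allow_pickle=True); save(d,"w4");print(r.current_opening(),r.current_t(),(np.array(r.current_tool_pos())-c)@S*1000,r.current_contact_force())
T=d["wfc"]@np.linalg.inv(d["mount"])
for nm,dz in(("basetop",.025),("face",.033+.014-.006)):
    print(nm,[pix(d,T[:3,3]+T[:3,:3]@[x,y,dz]).round(1).tolist() for x,y in(((.027,-.027),(.027,.027)) if nm=="basetop" else ((.055,-.055),(.055,.055),(.0305,-.0305),(.0305,.0305)))])
E
```

```text
0.34635686482943373 9.1333 [ 0.79120015  0.12163838 47.4173669 ] [ 0.13066884 -0.25741522 -1.3590164 ]
basetop [[[227.4, 218.9]], [[331.9, 218.9]]]
face [[[178.3, 160.9]], [[380.8, 160.8]], [[225.5, 204.5]], [[333.5, 204.5]]]
```

View pics/w4.png

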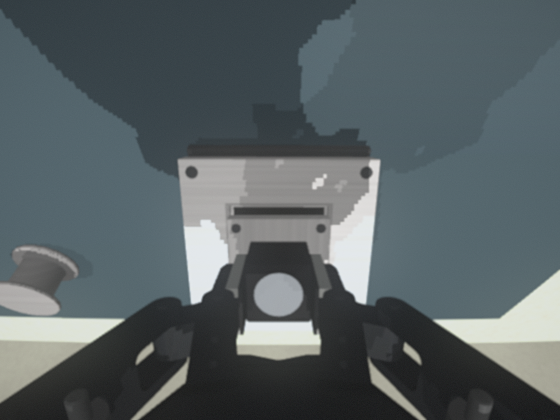

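The module base (columns 228–330) is centred on the mouth (226–331), and the plate's front corners at (178,159) and (380,160) are where I expected them. I lower it in small steps and watch the force.

```bash
cat >> h.py <<'E'
def lower(c,S,q,off,start,stop,F=6,step=.001):
    f0=np.array(r.current_contact_force()); z=start
    while z>stop:
        z-=step; r.move_linear(list(c+S@[off[0],off[1],z]),q,vel=.02)
        L=(np.array(r.current_tool_pos())-c)@S*1000; f=(np.array(r.current_contact_force())-f0)@S
        print(round(z*1000,1),L.round(2),f.round(1))
        if f[2]>F: break
    return z
E
python3 - <<'E'
from h import *
S=seatrot(np.deg2rad(.3));c=np.array([.6376,.2052,.0446]);q=toolseat(S)
r.move_linear(list(c+S@[.0005,0,.041]),q,vel=.03)
lower(c,S,q,(.0005,0),.041,.031,F=7)
print(r.current_t(),r.current_opening())
E
```

```text
40.0 [ 4.800e-01 -2.000e-02  3.996e+01] [ 1.2  0.5 -0.5]
39.0 [ 0.48 -0.   38.96] [ 0.9 -1.2 -0.1]
38.0 [ 4.500e-01 -2.000e-02  3.794e+01] [ 0.7 -0.3 -0.3]
37.0 [ 4.800e-01 -2.000e-02  3.695e+01] [ 0.6 -0.7  0.1]
36.0 [ 4.700e-01 -1.000e-02  3.595e+01] [0.4 0.1 0.3]
35.0 [4.800e-01 3.000e-02 3.495e+01] [0.7 0.3 0.8]
34.0 [ 4.800e-01 -2.000e-02  3.395e+01] [0.1 0.3 0. ]
33.0 [ 4.700e-01 -1.000e-02  3.294e+01] [ 1.1 -0.5  0.1]
32.0 [ 0.57  0.05 32.56] [-1.4  0.3 12.3]
11.7333 0.3454746938287852
```

```bash
python3 - <<'E'
from h import *
S=seatrot(np.deg2rad(.3));c=np.array([.6376,.2052,.0446]);q=toolseat(S)
r.move_linear(list(c+S@[.0005,0,.0326]),q,vel=.02)
r.set_gripper(.6,30)
r.move_linear(list(c+S@[.0005,0,.09]),q,vel=.1)
r.move_to(list(c+S@[.05,0,.14]),q); r.sleep(.1)
d=wrist();np.save("w5.npy",d,allow_pickle=True); save(d,"w5");print(r.current_t())
h,w=d["depth"].shape; v,u=np.mgrid[0:h,0:w];o,ry=rays(d,np.c_[u.ravel(),v.ravel()]);Z=d["depth"].ravel()
L=((o+ry*Z[:,None])-c)@S*1000; a=abs(L[:,:2]).max(1)
for nm,k in(("base",(a>19)&(a<24)&(L[:,2]<16)),("face",(a>34)&(a<50)&(abs(L[:,2]-6)<5)),("lens",(a<10)&(L[:,2]>28))):
    A=np.c_[L[k,:2],np.ones(k.sum())];s=np.linalg.lstsq(A,L[k,2],rcond=None)[0];print(nm,k.sum(),"tilt deg",np.degrees(s[:2]).round(2),"z",s[2].round(2))
E
```

```text
13.5833
base 1258 tilt deg [ 0.14 -0.11] z 8.03
face 7643 tilt deg [-0.11 -0.12] z 6.05
lens 722 tilt deg [-0.25 -0.38] z 36.36
```

View pics/w5.png

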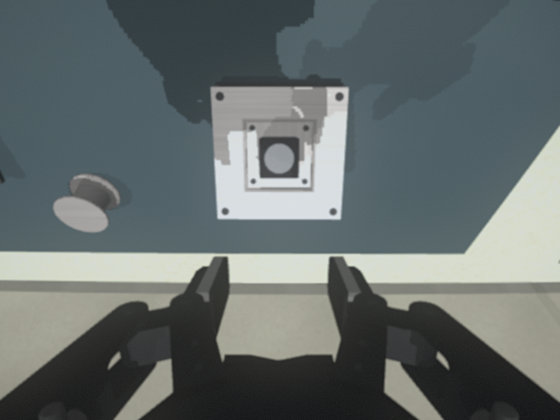

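The square module is seated: its base stands 2.0 mm proud of the face and its tilt is below 0.3°. Next is the round module.

```bash
python3 - <<'E'
from h import *
a=np.deg2rad(104.4);q=tool([0,0,-1],[np.cos(a),np.sin(a),0]).as_quat()
r.move_to([.4294,.1104,.13],q); r.sleep(.1)
d=wrist();np.save("w6.npy",d,allow_pickle=True); save(d,"w6");s=pix(d,[.4294,.1104,.008])[0];print(r.current_t(),r.current_q().round(2),s)
for thr in(130,145):
    P=onplane(d,hull(d,s,52,thr),(0,0,.008));f=(P[:,:2]*1000).astype(np.float32)
    print(cv2.minEnclosingCircle(f),cv2.fitEllipse(f))
E
```

```text
14.6 [ 0.15  0.35  2.03 -0.    0.77 -1.67] [278.72073024 214.72565184]
((429.9223327636719, 110.15445709228516), 30.240081787109375) ((429.7322998046875, 109.78227996826172), (58.878440856933594, 60.10704040527344), 50.40397644042969)
((429.73565673828125, 110.22460174560547), 29.81999397277832) ((429.6908874511719, 109.7381362915039), (58.1430549621582, 59.23611068725586), 66.8868637084961)
```

View pics/w6.png

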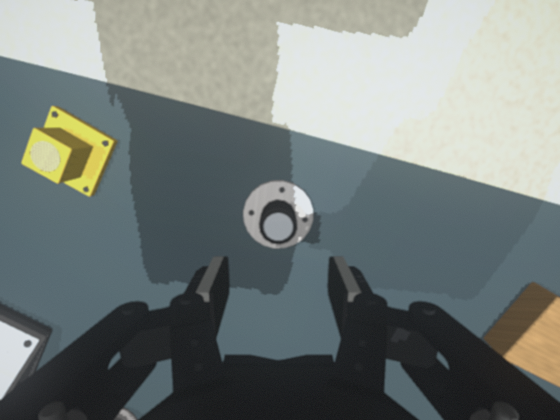

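The round module is at (279,214), with free room around it for the fingers. I grasp it and go on to view the round nest.

```bash
python3 - <<'E'
from seat import *
a=np.deg2rad(104.4);q=tool([0,0,-1],[np.cos(a),np.sin(a),0]).as_quat()
x,y=.42965,.1105
r.move_linear([x,y,.033],q,vel=.08)
r.set_gripper(0,40); print(r.current_opening(),r.current_tool_pos())
r.move_linear([x,y,.13],q,vel=.12)
S=seatrot(np.deg2rad(-16.8));c=np.array([.634,-.149,.0446])
r.move_to(list(c+S@[.06,0,.14]),toolseat(S)); r.sleep(.1)
d=wrist();np.save("w7.npy",d,allow_pickle=True); save(d,"w7");print(r.current_opening(),r.current_t(),pix(d,c))
d["pixels"]=d["pixels"].copy();d["pixels"][212:]=0
seat(d,c,S,tuple(pix(d,c)[0]),98)
E
```

```text
0.3354658433979496 [0.42987081 0.11051671 0.03349564]
0.33488291117696856 18.6333 [[278.03149695 142.67896747]]
face n [-0.47802196  0.1425994   0.86669511] slope 29.923168000889696 h at c [ 0.62852288 -0.1475596   0.0480552 ] 1581 0.0005838456399517785
yaw from n -16.61044125296297
plate 110 (array([ 0.63289639, -0.14873505,  0.05066079]), (164.7625274658203, 114.23509979248047), -0.08699798583984375)
plate 130 (array([ 0.6322658 , -0.1471619 ,  0.05005415]), (111.43028259277344, 112.39336395263672), 0.11384192109107971)
floor 60 (array([ 0.63071585, -0.14974615,  0.04270163]), (46.91959762573242, 56.357513427734375), 38.06751251220703)
floor 80 (array([ 0.63460698, -0.14782752,  0.04453209]), (57.01892852783203, 57.04798889160156), 44.391082763671875)
```

View pics/w7.png

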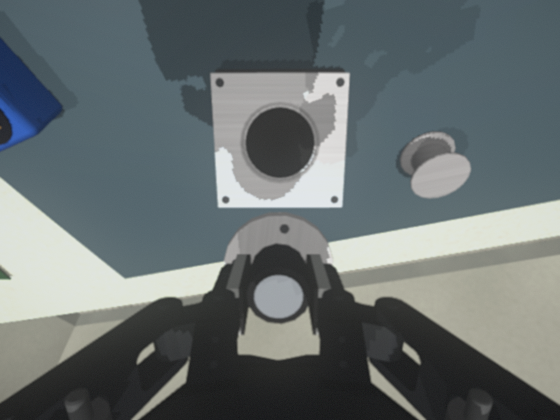

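```bash
python3 - <<'E'
from h import *
S=seatrot(np.deg2rad(-16.6));c=np.array([.6351,-.1473,.0446]);q=toolseat(S)
r.move_to(list(c+S@[.0005,0,.09]),q)
r.move_linear(list(c+S@[.0005,0,.047]),q,vel=.08); r.sleep(.15)
d=wrist();np.save("w8.npy",d,allow_pickle=True); im=cv2.cvtColor(d["pixels"],cv2.COLOR_RGB2BGR)[140:280,160:400]
cv2.imwrite("pics/w8.png",cv2.resize(im,None,fx=3,fy=3,interpolation=cv2.INTER_CUBIC));print(r.current_t(),(np.array(r.current_tool_pos())-c)@S*1000)
T=d["wfc"]@np.linalg.inv(d["mount"]);X=lambda x,y,z:((pix(d,T[:3,3]+T[:3,:3]@[x,y,z])[0]-[160,140])*3).round(0).tolist()
print("base front,L,R",X(.03,0,.025),X(0.01,-.0283,.025),X(.01,.0283,.025))
print("plate",X(.055,-.055,.041),X(.055,.055,.041),"mouth",X(.0335,0,.041))
E
```

```text
19.925 [ 8.14124612e-01 -1.61067453e-03  4.74117727e+01]
base front,L,R [360.0, 219.0] [200.0, 327.0] [519.0, 327.0]
plate [56.0, 62.0] [664.0, 61.0] mouth [360.0, 177.0]
```

View pics/w8.png

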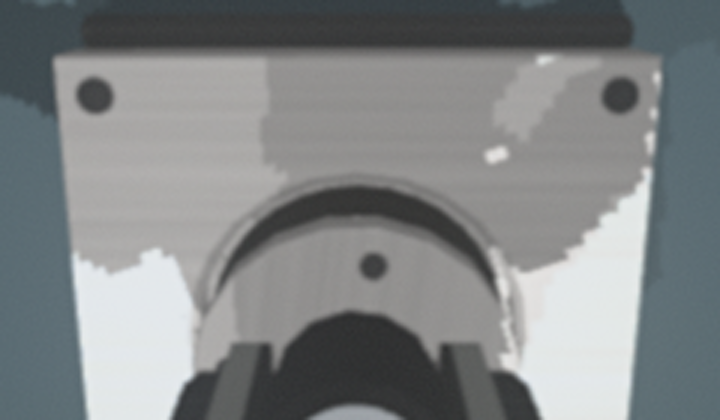

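The base apex at (357,216) is centred under the mouth apex at (357,175), each within about 1 px of the prediction. I lower it.

```bash
python3 - <<'E'
from h import *
S=seatrot(np.deg2rad(-16.6));c=np.array([.6351,-.1473,.0446]);q=toolseat(S)
r.move_linear(list(c+S@[.0005,0,.041]),q,vel=.03)
z=lower(c,S,q,(.0005,0),.041,.031,F=6)
print(r.current_t(),r.current_opening(),z)
E
```

```text
40.0 [ 0.48  0.   39.97] [-0.2  1.5  0.2]
39.0 [ 0.48 -0.   38.97] [ 0.1  1.  -1. ]
38.0 [5.100e-01 2.000e-02 3.796e+01] [ 0.2  1.2 -0.2]
37.0 [ 4.800e-01 -1.000e-02  3.695e+01] [-0.   0.9 -0.9]
36.0 [ 4.800e-01 -1.000e-02  3.596e+01] [-0.6  1.  -0.8]
35.0 [4.600e-01 1.000e-02 3.493e+01] [-0.5  1.   0.9]
34.0 [ 5.100e-01 -1.000e-02  3.396e+01] [ 0.7  1.  -0.1]
33.0 [ 0.51  0.   32.96] [ 0.1  1.5 -0.4]
32.0 [5.000e-01 3.000e-02 3.273e+01] [-3.7  0.8 17.8]
22.525 0.3392129180990724 0.031999999999999994
```

```bash
python3 - <<'E'
from h import *
S=seatrot(np.deg2rad(-16.6));c=np.array([.6351,-.1473,.0446]);q=toolseat(S)
r.move_linear(list(c+S@[.0005,0,.0326]),q,vel=.02)
r.set_gripper(.6,30)
r.move_linear(list(c+S@[.0005,0,.09]),q,vel=.1)
r.move_to(list(c+S@[.05,0,.14]),q); r.sleep(.1)
d=wrist();save(d,"w9");t=optics.get_image("top");save(t,"top9");print(r.current_t())
h,w=d["depth"].shape; v,u=np.mgrid[0:h,0:w];o,ry=rays(d,np.c_[u.ravel(),v.ravel()]);Z=d["depth"].ravel()
L=((o+ry*Z[:,None])-c)@S*1000; a=np.hypot(L[:,0],L[:,1]);b=abs(L[:,:2]).max(1)
for nm,k in(("base",(a>19)&(a<27)&(L[:,2]<16)),("face",(a>36)&(b<50)&(abs(L[:,2]-6)<5)),("lens",(a<10)&(L[:,2]>28))):
    A=np.c_[L[k,:2],np.ones(k.sum())];s=np.linalg.lstsq(A,L[k,2],rcond=None)[0];print(nm,k.sum(),"tilt deg",np.degrees(s[:2]).round(2),"z",s[2].round(2))
cv2.imwrite("pics/end.png",cv2.cvtColor(np.vstack([d["pixels"][60:240],t["pixels"]]),cv2.COLOR_RGB2BGR))
E
```

```text
24.4333
base 1677 tilt deg [ 0.11 -0.09] z 8.09
face 8430 tilt deg [-0.1  -0.02] z 6.13
lens 563 tilt deg [-0.16 -0.52] z 36.43
```

View pics/end.png

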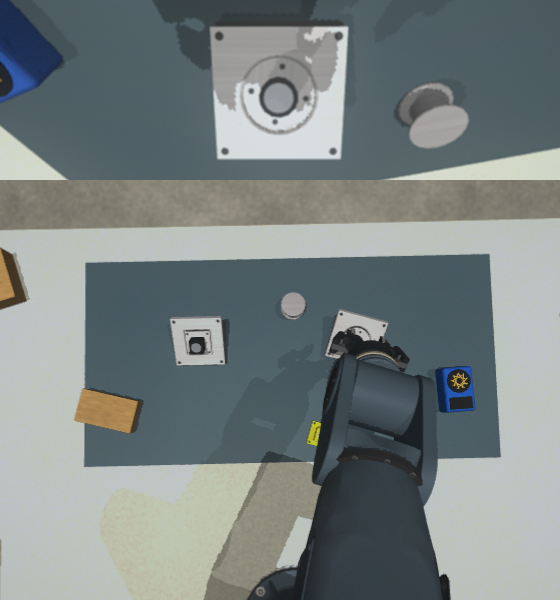

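Both modules are in their pockets. In the top view (the lower part of the picture, offset 180 rows), the spool (293,305), carton (107,410) and tip cleaner (457,389) have not moved. The arm is clear of everything, so I hand in.

```bash
python3 -c "
from cell import r
r.hand_in();print(r.current_t())"
```

```text
the job is handed in; nothing more can be done
the job is handed in; nothing more can be done
```

Both lamp modules are in their nests, lens side out, and the job was handed in at about 24 s of the 58 s allowed. I gripped each by its lens holder, lined it up square to the 30° face and lowered it in 1 mm steps. I let go once the pocket floor pushed back with 12 N for the square module and 18 N for the round one.

- **Seating:** depth readings after release put both bases 2.0 mm above the plate face, as expected for an 8 mm base in a 6 mm pocket. Base tilt was under 0.3° on both, and neither touched the rim on the way in.
- **Other things on the bench:** in the last top view the spool, tip cleaner and carton were where they started. The arm hid the orange look-alike and part of the yellow one in that view. Neither was touched while I worked, but I did not check them again afterwards.
- **Disagreements:** the square module looked about 1–1.5 mm off along the pads when held. I put this down partly to camera calibration, corrected for 0.5 mm of it, and the close views before lowering showed both modules centred. The lens tops read up to 0.5° tilted and 0.4 mm high, which I take to be depth noise because the base readings agreed.

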